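# Shut off the puppet bench's power at its long stop bar

## Robot

A 6-joint arm with a two-finger parallel gripper is mounted at the origin on the work surface. World frame = base frame: x ahead of the robot, y to its left, z up, the work surface at z = 0. Lengths are in mm, angles in degrees, forces in N, time in s.
With the tool pointing down it reaches from about 350 to 850 mm from the base axis. Payload 8.1 kg.
Tool frame: the origin (TCP) lies midway between the tips of the shut fingers; the grasp point (between the pads) lies 19 mm behind it; z points along the fingers, y is the direction in which the jaws open and shut (so a half turn about z gives the same grasp; the last joint's range is limited). The gripper opens to 85 mm and grips with 20 to 120 N. Pads are 22 mm wide; open, the fingers measure 114 mm over their backs; the gripper's body (76 mm by 85 mm) begins 54 mm behind the grasp point. The pads swing forward as they close: fully open they stand 13 mm farther back than shut.
Start: joints at [63.919, 7.471, 85.268, -0, 87.261, -4.893], TCP at [216.836, 559.453, 231.292] pointing down, gripper open.
Joint ranges: [-169.43, 169.43], [-51.17, 129.36], [1.28, 143.12], [-76.62, 256.62], [0, 156.53], [-152.29, 152.29]. Speed limits (degrees/s): [136.94, 136.94, 159.86, 180, 180, 180].

## Interface

Orientations are given as [roll, pitch, yaw] about the fixed x, y, z axes, in that order (R = Rz(yaw) Ry(pitch) Rx(roll)).
In Python, from bench import r gives the robot as it stands.
- The arm moves only by the tool carry_out, never from a script. Its argument "increments" is a list of rows, each a list of 3 entries, a list of its own where there are three numbers: the shift along the tool's x, y, z in m, then the turn, a rotation vector about the tool's x, y, z in rad, then the closure, from 0 (fully open) to 1 (shut). A call has 1 to 12 rows; each row shifts and turns the pose as measured when the row begins, along the tool's axes as they then stand; what a row does not reach is not made up. A row lasts 1/10 s, in which the tool goes at most 50 mm and 8.59 degrees, less where a joint would pass 70% of its speed; a pose out of reach is approached as far as the arm can. A call with a gripper value outside its range is refused whole. The fingers move at their own pace and stop on an object; "newtons" is the grip in N (left out, the last holds). Time passes only in rows, so rows that do not move let the fingers close. It gives the time, the measured TCP pose, the force and the opening at its end, in the units of the state.
- r.sense(): the state, without advancing time (a new reading comes with each control period).
- r.snapshot(name): name is "side" or "top" or "wrist"; returns a dict with "image" (400x640x3 uint8, blue, green, red), "vertical_fov" (degrees; the focal length in pixels is half the picture's height over the tangent of half this angle, whatever the lens; pixels are square), "cx", "cy" (the principal point, pixels), "k1" (the pictures are not rectified: a ray, as slopes to the right and down, at radius r is drawn at 1 + k1 r^2 times it, then the intrinsics apply), "rvec" (rotation vector, rad) and "tvec" (3), from world to camera coordinates, as OpenCV has them. Camera axes: x right, y down, z forward; pixel columns grow to the right and rows downward; lengths in mm; the calibration is good to about 2 mm. A picture is of the moment at which its call begins. There is no depth.
- r.hand_in(): hands the job in, once; it reports no verdict.
The state is a dict: "time": time; "joint_pos": joint angles; "qd": joint speeds; "joint_efforts": joint torques, N m; "tool_pos": TCP position; "tcp_rot": TCP orientation; "ft_force": force on the tool from outside, world axes, zero at the start; "wrist_torque": the same for the moment, N m; "finger_gap": finger opening in mm.
Only numpy, scipy, OpenCV 4.12 (cv2) and the standard library are available. Lean on these libraries where they do the work, as an engineer would, in place of code of your own. Each camera call takes 0.05 s, during which the arm holds its last target.

## Task

Work is over at the puppet bench: shut off its power by pressing the long stop bar all the way down, near its middle so that both ends go down together and it stays level. It stays down by itself. Leave the other, shorter bar up as it is.

Things in the scene. Friction and masses are not known exactly. Their poses are not given: they have to be found in the camera images.
- main_mid (a point): middle of the long stop bar's top face: a plain flat aluminium bar 280 mm long, 40 wide, 14 thick, across the top of the wider of two grey consoles (330 mm wide, 130 deep, 50 high, fixed; place and yaw vary, yaw up to 15 degrees). y axis along the bar, x across it, away from the robot. Up: 97 mm above the table (94 if it starts lowered); fully down: 77 mm, same x and y within 4 mm.
- main_press (a joint): swing of the long bar about its rear hinge, parallel to the bar, 60 mm behind its middle: 0 up, 0.34 rad fully down (middle 20 mm lower). Top face leans 10 degrees, front edge up when up, front edge down when down. Stiff hinge: 8 to 11 N at the middle pushes it down; no spring, stays where left. Starts at 0 to 0.05.
- main_rock (a joint): rocking of the long bar about its centre pivot: 0 level, up to 0.1 rad either way, positive lowers its right (-y) end. Stiff pivot: pressed within about 50 mm of its middle the bar goes down level; farther out, that end goes down alone. At the bottom stop, over 20 N more than 30 mm off the middle rocks it too.
- small_press (a joint): the same swing for the shorter bar, 130 mm long, on the narrower console (180 mm wide, otherwise alike), which stands on the other side of the table's middle from the wide one: 0 up, 0.34 rad fully down. To be left up; starts at 0 to 0.05.

How it is judged (in metres and radians):
At the end, for the whole second after the job is handed in: The long bar is down (main_press over 0.29 of 0.34 rad, within about 3 mm of fully down) and level (main_rock within 0.04 rad of 0, ends within about 11 mm of the same height); the short bar is still up (small_press under 0.15 rad) (value of joint main_press above 0.29 rad and value of joint main_rock between -0.04 and 0.04 rad and value of joint small_press below 0.15 rad); the robot touches nothing.
It fails at once if the long bar rocked: one end went down well before the other (main_rock beyond 0.07 rad, ends 20 mm apart) (value of joint main_rock above 0.07 rad or value of joint main_rock below -0.07 rad).
It fails at once if the shorter bar was pressed (small_press over 0.15 rad) (value of joint small_press above 0.15 rad).
It also fails if it takes over 29 s, if anything falls off the work surface, if the arm or the gripper's body presses on something with over 40 N, if the wrist force passes 120 N, or if a joint passes its speed limit or range.

## Working session

There is one attempt and no reset: what is moved stays moved. The work goes in short steps, Python scripts to look and compute and a tool call to move; the robot and the scene stay as the last step left them, time stands still between calls to the robot, and variables do not carry over. Pictures are saved under pics/ and viewed, and the job is handed in when it is done.

Besides the shell and the picture viewer there is one more tool, called as a command line: name --argument value ..., lists and objects as JSON in quotes. carry_out: Moves the arm, as the interface text tells. Its arguments: {"type":"object","properties":{"increments":{"type":"array"},"newtons":{"type":"number"}},"required":["increments"]}

```bash
mkdir -p pics; cat > h.py <<'E'
import numpy as np,cv2
from bench import r
def snap(n,f):
    s=r.snapshot(n); cv2.imwrite('pics/'+f,s['image']); return s
def cam(s):
    f=200/np.tan(np.radians(s['vertical_fov'])/2)
    K=np.array([[f,0,s['cx']],[0,f,s['cy']],[0,0,1.]])
    R=cv2.Rodrigues(np.array(s['rvec'],float))[0]; t=np.array(s['tvec'],float).ravel()
    return K,np.array([s['k1'],0,0,0.]),R,t
def ray(s,px):
    K,d,R,t=cam(s)
    u=cv2.undistortPoints(np.array(px,float).reshape(-1,1,2),K,d).reshape(-1,2)
    D=np.c_[u,np.ones(len(u))]@R
    return -R.T@t,D
def onz(s,px,z):
    c,D=ray(s,px); return c+D*((z-c[2])/D[:,2])[:,None]
def proj(s,P):
    K,d,R,t=cam(s); return cv2.projectPoints(np.array(P,float).reshape(-1,1,3),cv2.Rodrigues(R)[0],t,K,d)[0].reshape(-1,2)
E
python3 - <<'E'
from h import *
for n in('side','top'):
    s=snap(n,n+'1.png'); K,d,R,t=cam(s); print(n,(-R.T@t).round(),s['vertical_fov'])
print(r.sense())
E
```

```text
side [ 102. -714.  841.] 47.39717910784186
top [382.  -5. 989.] 45.629588095026186
{'time': 0.1, 'joint_pos': array([ 6.39181851e+01,  7.51073973e+00,  8.53249414e+01, -7.46551762e-04,
        8.72611703e+01, -4.89380974e+00]), 'qd': array([-0.04172583, -0.09326595, -0.21170753,  0.11035497, -0.0284237 ,
        0.12337737]), 'joint_efforts': array([ 1.07013580e-03, -5.70949888e+01, -5.01941836e+01, -2.66011320e-04,
        8.15120788e-03,  6.24863446e-05]), 'tool_pos': array([216.62530482, 558.98710926, 230.33153308]), 'tcp_rot': array([-1.79903438e+02, -7.51940258e-03,  1.58812025e+02]), 'ft_force': array([0.53734255, 0.96057909, 0.77387209]), 'wrist_torque': array([-0.03924019,  0.02169551, -0.01974898]), 'finger_gap': 85.97476036059605}
```

```bash
sleep 3
```

```text
(no output)
```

View pics/top1.png

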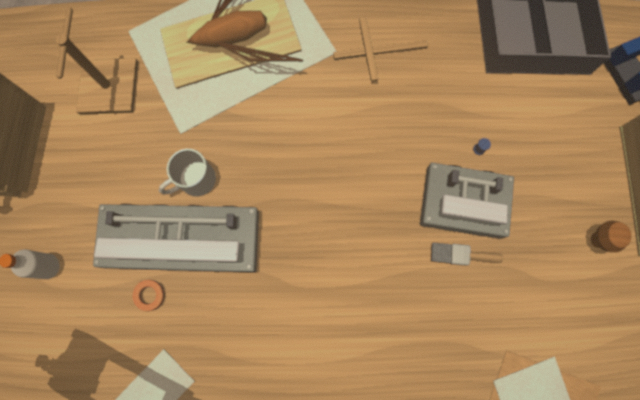

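View pics/side1.png

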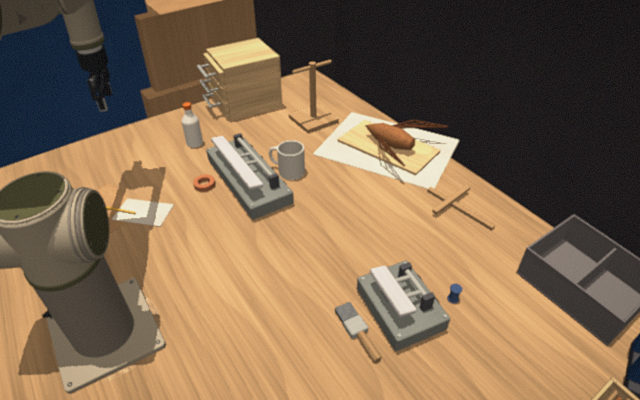

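The top view shows the long bar at about (96–240, 238–262) on the wide console and the short bar at about (443–508, 198–222). The side view shows the long bar from (212, 140) to (258, 187). Next I'll segment it.

```bash
python3 - <<'E'
from h import *
boxes={'top':(85,225,265,280),'side':(200,125,300,215)}
S={}
for n in('side','top'):
    s=r.snapshot(n);S[n]=s; im=s['image']; x0,y0,x1,y1=boxes[n]
    hsv=cv2.cvtColor(im,cv2.COLOR_BGR2HSV)
    m=((hsv[...,1]<45)&(hsv[...,2]>150)).astype(np.uint8)
    k=np.zeros_like(m);k[y0:y1,x0:x1]=m[y0:y1,x0:x1]
    c=max(cv2.findContours(k,0,1)[0],key=cv2.contourArea)
    q=cv2.boxPoints(cv2.minAreaRect(c)); print(n,cv2.contourArea(c),q.round(1).tolist())
    M=cv2.moments(c); cen=[M['m10']/M['m00'],M['m01']/M['m00']]
    S[n+'c']=cen; P=onz(s,q,97); print(P.round(1).tolist()); print('cen',cen,onz(s,[cen],97).round(1))
    print(np.linalg.norm(np.roll(P,-1,0)-P,axis=1).round())
    o=cv2.drawContours(im.copy(),[c],-1,(0,0,255),1)
    cv2.imwrite('pics/seg_%s.png'%n,cv2.resize(o[y0-10:y1+10,x0-10:x1+10],None,fx=3.5,fy=3.5))
c1,d1=ray(S['top'],[S['topc']]);c2,d2=ray(S['side'],[S['sidec']])
A=np.c_[d1[0],-d2[0]];l=np.linalg.lstsq(A,c2-c1,rcond=None)[0]
print('tri',c1+d1[0]*l[0],c2+d2[0]*l[1])
# console corners in top (outline at z=50)
im=S['top']['image'];hsv=cv2.cvtColor(im,cv2.COLOR_BGR2HSV)
m=(hsv[...,1]<60).astype(np.uint8);k=np.zeros_like(m);k[195:280,85:265]=m[195:280,85:265]
c=max(cv2.findContours(k,0,1)[0],key=cv2.contourArea);q=cv2.boxPoints(cv2.minAreaRect(c));P=onz(S['top'],q,50)
print('console',P.round().tolist(),np.linalg.norm(np.roll(P,-1,0)-P,axis=1).round(),P.mean(0))
E
```

```text
side 1604.5 [[199.3000030517578, 149.3000030517578], [229.60000610351562, 122.30000305175781], [290.1000061035156, 190.10000610351562], [259.79998779296875, 217.10000610351562]]
[[410.0, 390.1, 97.0], [547.5, 477.1, 97.0], [533.5, 80.6, 97.0], [421.0, 34.2, 97.0]]
cen [245.5713098576919, 167.8535369273917] [[481.6 231.4  97. ]]
[163. 397. 122. 356.]
top 2797.5 [[94.80000305175781, 257.6000061035156], [95.5999984741211, 223.0], [238.39999389648438, 226.39999389648438], [237.60000610351562, 260.8999938964844]]
[[461.1, 431.4, 97.0], [528.2, 434.8, 97.0], [518.5, 153.3, 97.0], [453.1, 153.7, 97.0]]
cen [166.35460232350312, 248.57831397080724] [[477.6 290.6  97. ]]
[ 67. 282.  65. 278.]
tri [482.99248715 307.37816299  46.42694364] [507.86510449 296.70591231  45.55149753]
console [[446.0, 456.0, 50.0], [577.0, 462.0, 50.0], [563.0, 125.0, 50.0], [436.0, 127.0, 50.0]] [131. 337. 128. 329.] [505.72120912 292.52493931  50.        ]
```

```bash
sleep 2
python3 - <<'E'
from h import *
boxes={'top':(85,230,265,280),'side':(200,125,300,215)}
im={n:cv2.imread('pics/%s1.png'%n) for n in boxes}
print(im['top'][228:275:2,170].tolist()); print(im['side'][140:190:3,235].tolist())
a=im['side'][120:220,195:305];b=im['top'][195:285,85:270]
cv2.imwrite('pics/a.png',cv2.resize(a,None,fx=5,fy=5,interpolation=2));cv2.imwrite('pics/b.png',cv2.resize(b,None,fx=4,fy=4,interpolation=2))
E
```

```text
[[120, 138, 142], [120, 139, 142], [121, 138, 142], [123, 141, 144], [120, 138, 142], [122, 140, 144], [154, 172, 180], [177, 195, 201], [175, 194, 197], [174, 192, 199], [178, 195, 199], [179, 197, 200], [180, 200, 199], [179, 196, 198], [181, 199, 200], [164, 180, 186], [111, 122, 130], [115, 132, 137], [120, 138, 143], [121, 140, 145], [102, 116, 123], [77, 104, 128], [91, 137, 180], [93, 139, 180]]
[[45, 48, 48], [55, 59, 61], [91, 101, 104], [146, 162, 166], [214, 226, 236], [216, 228, 236], [218, 228, 238], [219, 229, 239], [216, 228, 236], [209, 225, 232], [130, 140, 150], [81, 89, 91], [77, 86, 90], [118, 134, 134], [135, 152, 155], [137, 152, 154], [108, 123, 124]]
```

```bash
sleep 1
```

```text
(no output)
```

View pics/a.png

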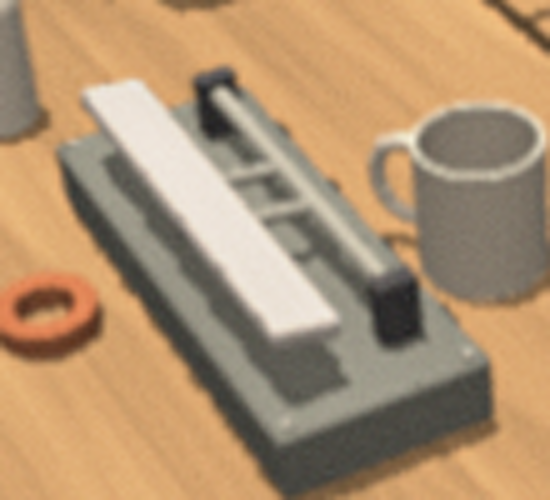

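View pics/b.png

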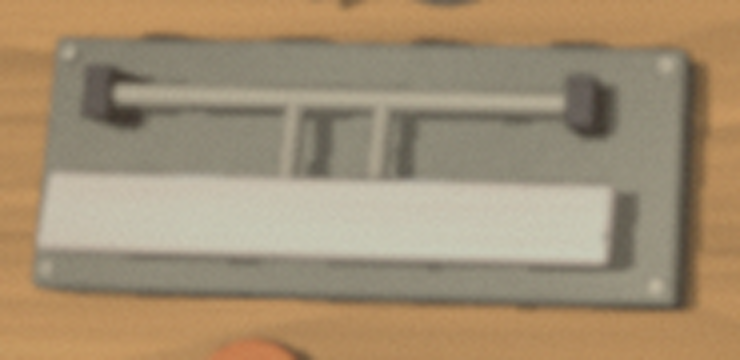

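The zooms show the bar cleanly: the top view runs from (95, 240) to (238, 261) and the side view shows its top face only. I'll tighten the thresholds.

```bash
python3 - <<'E'
from h import *
C={'top':((85,230,265,280),170),'side':((200,125,300,215),190)}
S={}
for n,(b,th) in C.items():
    s=r.snapshot(n); im=cv2.imread('pics/%s1.png'%n); x0,y0,x1,y1=b
    hsv=cv2.cvtColor(im,cv2.COLOR_BGR2HSV)
    m=((hsv[...,1]<45)&(hsv[...,2]>th)).astype(np.uint8)
    k=np.zeros_like(m);k[y0:y1,x0:x1]=m[y0:y1,x0:x1]
    c=max(cv2.findContours(k,0,1)[0],key=cv2.contourArea)
    M=cv2.moments(c); cen=[M['m10']/M['m00'],M['m01']/M['m00']]
    q=cv2.approxPolyDP(c,5,True).reshape(-1,2).astype(float); P=onz(s,q,96)
    print(n,q.tolist(),P.round().tolist(),np.linalg.norm(np.roll(P,-1,0)-P,axis=1).round())
    print('cen',cen,onz(s,[cen],96).round(1)); S[n]=(s,cen)
R=[ray(*[S[n][0],[S[n][1]]]) for n in S]
(c1,d1),(c2,d2)=R
l=np.linalg.lstsq(np.c_[d1[0],-d2[0]],c2-c1,rcond=None)[0]
print('tri',c1+d1[0]*l[0],c2+d2[0]*l[1])
s=S['top'][0]
q=[[102,207],[251,210],[249,267],[96,262]]  # screws at z=50
P=onz(s,q,50);print('screws',P.round().tolist(),P.mean(0))
E
```

```text
top [[95.0, 256.0], [234.0, 260.0], [237.0, 242.0], [98.0, 238.0]] [[464.0, 432.0, 96.0], [455.0, 161.0, 96.0], [489.0, 156.0, 96.0], [499.0, 428.0, 96.0]] [271.  34. 273.  35.]
cen [166.4301775147929, 248.95621301775148] [[477.  290.8  96. ]]
side [[212.0, 138.0], [249.0, 186.0], [262.0, 183.0], [222.0, 136.0]] [[466.0, 426.0, 96.0], [454.0, 156.0, 96.0], [488.0, 148.0, 96.0], [495.0, 419.0, 96.0]] [270.  35. 271.  31.]
cen [236.9178283198826, 161.6065052580093] [[475.2 272.8  96. ]]
tri [478.68224939 296.11893125  79.8572216 ] [483.3006588  294.28500527  79.74025021]
screws [[569.0, 447.0, 50.0], [559.0, 137.0, 50.0], [445.0, 139.0, 50.0], [456.0, 451.0, 50.0]] [507.16375279 293.54754184  50.        ]
```

```bash
sleep 1
```

```text
(no output)
```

The top-view corners at z = 96 measure 272 × 35 mm against a true 280 × 40 (the threshold shrinks the edges). The yaw is about 2°. The middle comes out near (477, 293), and the screws' centre (507, 293.5) agrees with it. The two-view triangulated height of 80 came from biased centroids, so I'm not using it. First I'll move over the bar at travel height with the fingers shutting.

carry_out --increments '[[[-0.042,-0.019,0],[0,0,0],1],[[-0.042,-0.019,0],[0,0,0],1],[[-0.042,-0.019,0],[0,0,0],1],[[-0.042,-0.019,0],[0,0,0],1],[[-0.042,-0.019,0],[0,0,0],1],[[-0.042,-0.019,0],[0,0,0],1],[[-0.042,-0.019,0],[0,0,0],1],[[-0.042,-0.019,0],[0,0,0],1],[[0,0,0],[0,0,0],1]]' --newtons 40

```text
time: 1.2
tool_pos: [483.1, 287.6, 230.2]
tcp_rot: [180.0, 0.0, 159.2]
ft_force: [-0.7, 0.2, 1.1]
finger_gap: 0.1
```

carry_out --increments '[[[0.01,0.002,0.02],[0,0,0],1],[[0,0,0.04],[0,0,0],1],[[0,0,0.04],[0,0,0],1],[[0,0,0.01],[0,0,0],1],[[0,0,0],[0,0,0],1]]'

```text
time: 1.7
tool_pos: [476.5, 293.2, 119.9]
tcp_rot: [179.8, 0.2, 158.9]
ft_force: [0.2, 0.2, 0.3]
finger_gap: 0.2
```

```bash
python3 - <<'E'
from h import *
for n,b in(('side',(180,100,310,220)),('top',(80,180,275,290))):
    s=snap(n,n+'2.png');p=r.sense()['tool_pos'];print(p,proj(s,[p,[p[0],p[1],96]]))
    x0,y0,x1,y1=b;cv2.imwrite('pics/z_%s.png'%n,cv2.resize(s['image'][y0:y1,x0:x1],None,fx=4,fy=4,interpolation=2))
E
```

```text
[476.63988819 293.30160368 120.53237398] [[233.13408362 150.74543045]
 [234.23713516 157.90540909]]
[477.5711626  293.65468732 121.88312998] [[160.46160439 247.19608627]
 [164.96404038 248.65201345]]
```

```bash
sleep 1
```

```text
(no output)
```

View pics/z_side.png

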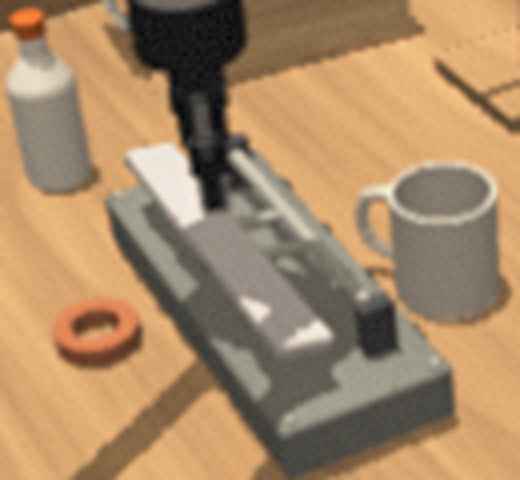

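View pics/z_top.png

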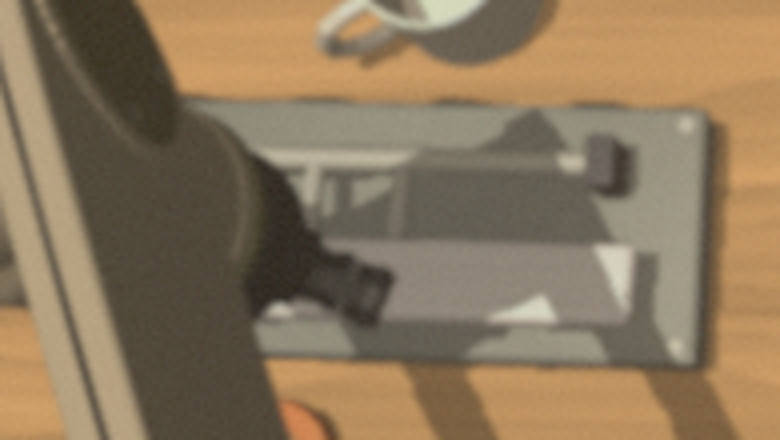

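In the side view the tip is at about (233, 152), matching the projected TCP (233, 151). In the top view it seems to sit about 10 px right of and 6 px below its projection, so I'll look closer.

```bash
python3 - <<'E'
from h import *
p=np.array([477.,293.5,121.]); yaw=np.radians(158.9)
X=np.array([np.cos(yaw),np.sin(yaw),0]);Y=np.array([np.sin(yaw),-np.cos(yaw),0])
o=[]
for n,(x0,y0,x1,y1) in(('side',(210,120,260,180)),('top',(130,220,200,280))):
    s=r.snapshot(n);im=cv2.imread('pics/%s2.png'%n)[y0:y1,x0:x1];z=cv2.resize(im,None,fx=7,fy=7,interpolation=2)
    z=cv2.convertScaleAbs(z,alpha=1.6,beta=20)
    for h in(0,19,60):
        q=proj(s,[p+[0,0,h]+a*11*X+b*10*Y for a,b in((1,1),(1,-1),(-1,-1),(-1,1))])
        cv2.polylines(z,[((q+.5-[x0,y0])*7).astype(int)],True,(0,0,255) if h==0 else (0,255,0),1)
    o.append(z)
print(s['k1'],s['cx'],s['cy'])
cv2.imwrite('pics/ov.png',np.hstack(o)[:420])
E
```

```text
-0.11117400027258915 324.77410599279216 196.9086818602628
```

```bash
sleep 1
```

```text
(no output)
```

View pics/ov.png

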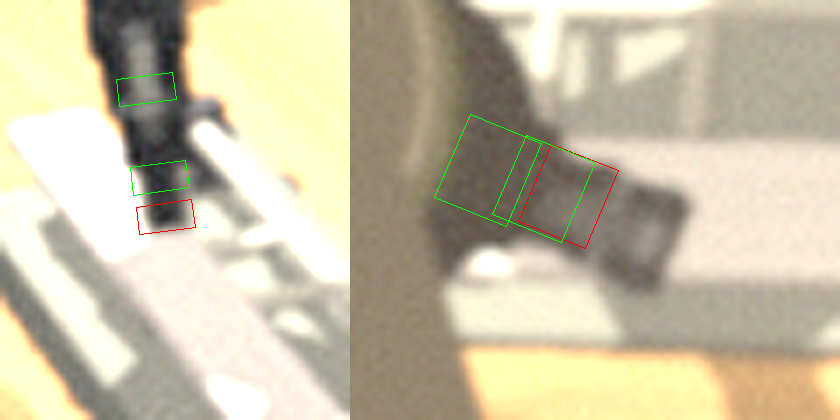

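The side view matches the TCP. The dark block to the lower right in the top view lies along tool −y, and I take it to be the finger linkage higher up, hiding the tip. Descending in small steps and watching the force.

carry_out --increments '[[[0.003,0,0.01],[0,0,0],1],[[0,0,0.008],[0,0,0],1],[[0,0,0.005],[0,0,0],1],[[0,0,0.005],[0,0,0],1]]'

```text
time: 2.3
tool_pos: [479.2, 297.3, 98.5]
tcp_rot: [179.1, 0.8, 158.9]
ft_force: [-0.3, -0.1, 0.1]
finger_gap: -0.1
```

carry_out --increments '[[[0.003,-0.006,0],[0,0,0],1],[[0,0,0.004],[0,0,0],1],[[0,0,0.004],[0,0,0],1],[[0,0,0.004],[0,0,0],1]]'

```text
time: 2.7
tool_pos: [474.3, 293.5, 89.2]
tcp_rot: [179.0, 0.8, 158.9]
ft_force: [-5.7, -1.6, 8.9]
finger_gap: 0.2
```

Contact: about 9 N up, as expected for the hinge, so the bar is moving down.

carry_out --increments '[[[0,0,0.004],[0,0,0],1],[[0,0,0.004],[0,0,0],1],[[0,0,0.004],[0,0,0],1]]'

```text
time: 3.0
tool_pos: [473.6, 293.6, 79.9]
tcp_rot: [179.0, 0.7, 158.9]
ft_force: [-3.9, -2.0, 10.9]
finger_gap: -0.0
```

```bash
python3 - <<'E'
from h import *
s=snap('side','side3.png');cv2.imwrite('pics/z3.png',cv2.resize(s['image'][100:220,180:310],None,fx=4,fy=4,interpolation=2))
E
sleep 1
```

```text
(no output)
```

View pics/z3.png

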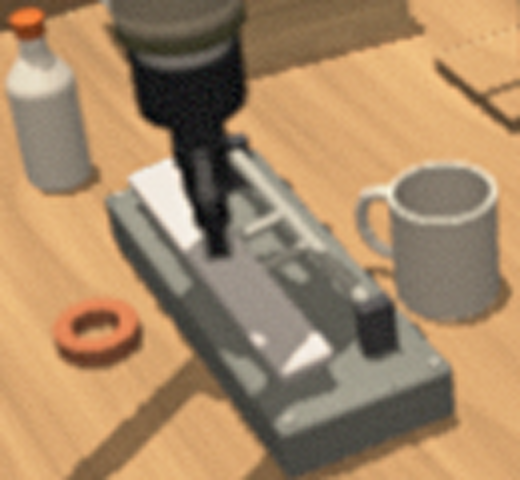

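The side view shows the bar going down level, with the tip mid-bar at about (235, 163). I'll continue to the stop.

carry_out --increments '[[[0,0,0.003],[0,0,0],1],[[0,0,0.003],[0,0,0],1]]'

```text
time: 3.25
tool_pos: [473.8, 293.7, 76.5]
tcp_rot: [178.9, 0.8, 158.9]
ft_force: [-12.4, -4.8, 28.5]
finger_gap: 0.1
```

carry_out --increments '[[[0,0,0.003],[0,0,0],1],[[0,0,0.002],[0,0,0],1]]'

```text
time: 3.45
tool_pos: [473.8, 293.7, 76.9]
tcp_rot: [178.9, 0.8, 158.9]
ft_force: [-8.6, -4.6, 16.5]
finger_gap: 0.0
```

The tip holds at z ≈ 76.7 while the force rose to 28 N, so this is the stop. Now I'll retract and check.

carry_out --increments '[[[0,0,-0.01],[0,0,0],1],[[0,0,-0.03],[0,0,0],1],[[0,0,-0.04],[0,0,0],1],[[0,0,-0.04],[0,0,0],1],[[0.042,0.019,-0.02],[0,0,0],1],[[0.042,0.019,0],[0,0,0],1],[[0.042,0.019,0],[0,0,0],1],[[0.042,0.019,0],[0,0,0],1],[[0.042,0.019,0],[0,0,0],1],[[0.042,0.019,0],[0,0,0],1],[[0.042,0.019,0],[0,0,0],1],[[0,0,0],[0,0,0],1]]'

```text
time: 4.65
tool_pos: [236.3, 525.9, 224.3]
tcp_rot: [178.8, 0.7, 158.5]
ft_force: [-0.2, -0.3, 0.6]
finger_gap: -0.1
```

```bash
python3 - <<'E'
from h import *
C={'top':((85,230,265,280),170),'side':((200,125,300,215),190)}
o=[]
for n,(b,th) in C.items():
    s=snap(n,n+'4.png'); im=s['image']; x0,y0,x1,y1=b
    hsv=cv2.cvtColor(im,cv2.COLOR_BGR2HSV)
    m=((hsv[...,1]<45)&(hsv[...,2]>th)).astype(np.uint8)
    k=np.zeros_like(m);k[y0:y1,x0:x1]=m[y0:y1,x0:x1]
    c=max(cv2.findContours(k,0,1)[0],key=cv2.contourArea)
    q=cv2.approxPolyDP(c,4,True).reshape(-1,2).astype(float)
    for z in(77,96):
        P=onz(s,q,z); print(n,z,q.tolist(),P.round().tolist(),np.linalg.norm(np.roll(P,-1,0)-P,axis=1).round())
    # rear-edge height compare: predict bar corners for up and down
    o.append(cv2.resize(im[130:280,80:310],(690,450),interpolation=2) if n=='side' else None)
cv2.imwrite('pics/s4.png',o[1])
E
```

```text
top 77 [[100.0, 242.0], [103.0, 258.0], [238.0, 261.0], [238.0, 243.0]] [[494.0, 433.0, 77.0], [462.0, 424.0, 77.0], [454.0, 156.0, 77.0], [489.0, 157.0, 77.0]] [ 33. 268.  35. 276.]
top 96 [[100.0, 242.0], [103.0, 258.0], [238.0, 261.0], [238.0, 243.0]] [[491.0, 424.0, 96.0], [460.0, 415.0, 96.0], [453.0, 153.0, 96.0], [487.0, 154.0, 96.0]] [ 32. 262.  34. 270.]
side 77 [[213.0, 145.0], [250.0, 194.0], [262.0, 188.0], [246.0, 168.0], [252.0, 163.0], [244.0, 166.0], [239.0, 160.0], [248.0, 154.0], [238.0, 158.0], [223.0, 141.0]] [[462.0, 417.0, 77.0], [450.0, 147.0, 77.0], [488.0, 151.0, 77.0], [493.0, 255.0, 77.0], [517.0, 267.0, 77.0], [492.0, 267.0, 77.0], [493.0, 302.0, 77.0], [528.0, 314.0, 77.0], [495.0, 312.0, 77.0], [496.0, 420.0, 77.0]] [270.  38. 104.  27.  25.  34.  37.  33. 108.  34.]
side 96 [[213.0, 145.0], [250.0, 194.0], [262.0, 188.0], [246.0, 168.0], [252.0, 163.0], [244.0, 166.0], [239.0, 160.0], [248.0, 154.0], [238.0, 158.0], [223.0, 141.0]] [[453.0, 389.0, 96.0], [441.0, 126.0, 96.0], [478.0, 130.0, 96.0], [483.0, 231.0, 96.0], [507.0, 243.0, 96.0], [482.0, 243.0, 96.0], [483.0, 276.0, 96.0], [518.0, 288.0, 96.0], [485.0, 287.0, 96.0], [486.0, 392.0, 96.0]] [264.  37. 102.  27.  25.  34.  36.  32. 105.  34.]
```

```bash
sleep 1
```

```text
(no output)
```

View pics/s4.png

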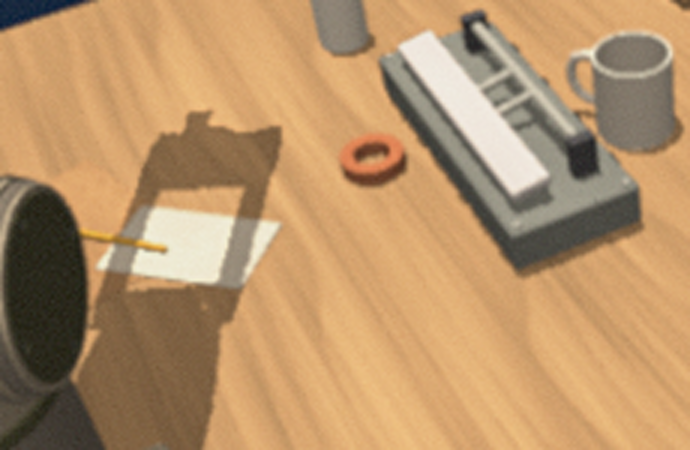

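View pics/top4.png

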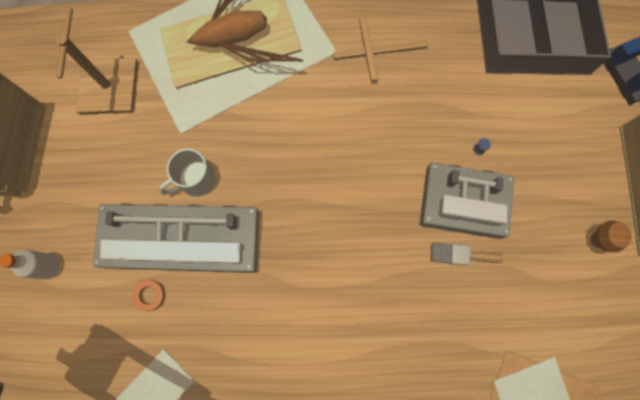

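The bar's ends dropped by equal amounts in the side view: the far end by 7 px (138→145) and the near end by 8 px (186→194). At z = 77 its corners agree between the two views to the same 5–7 mm as they did at 96 before the press. The short bar is unchanged in the top view at (443–508, 198–222). The arm is clear, so I'm handing in.

```bash
python3 -c "
from bench import r
s=r.sense();print(s['time'],s['ft_force'],s['qd']);print(r.hand_in())"
```

```text
4.75 [ 0.80943845 -0.28407901 -0.07987219] [-2.58570102 -0.65899397  0.75039912 -0.46573882  0.07130848 -0.69263211]
the job is handed in; nothing more can be done
None
```

I pressed the long bar down at its middle, about (474, 293.5) mm, with the fingers shut, then moved the arm clear and handed in at 4.75 s. Hand-in gives no verdict, so the result rests on my own checks.

**Down:** the bar moved at about 9–11 N, as expected. It then stopped with the tip at about z = 76.7 mm, and further downward commands did not lower it. The force there peaked at 28 N.

**Level:** in the side view both ends dropped about the same, 7 px and 8 px.

**Short bar and arm:** the short bar looks unchanged in the top view. The arm was clear, with the wrist force near zero.

**Checks that disagreed:**
- The two cameras differed by about 5–7 mm along the bar. My first triangulated height of 80 mm was wrong because its centroids were biased, so I did not use it.
- In the top view the finger tip looked about 10 px off its projection. I took that to be the finger linkage hiding the tip and relied on the side view, which matched.
- I did not measure the final joint angle directly. That the bar is fully down is inferred from the stop, its height and the force.

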